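Open the stone mill and lift off its hub cap

TASK

The stone mill has to be cleaned: slide its wooden cover fully open, then unscrew the winged hub cap from the runner stone. Nobody remembers whether this one has a right- or a left-hand thread, so find out by trying which way it loosens. Finish while still holding the cap in the gripper, upright and still above the open stone and at least 5 cm clear of the mill's steel top, and leave the other things on the bench where they are.

Things in the scene. Friction and masses are not known exactly. Their poses are not given: they have to be found in the camera images.
- mill: Fixed bench stone mill: plywood box, steel top 194 mm above the table. Origin: on the table under the stone's axis. In its frame the box spans x -105 to 105, y -295 to 105 mm; the chamber opening (170 by 170 mm, 90 mm deep) is centred on the axis, the closed motor housing at -y. Lipped guide rails along the long sides (inner edges x = -84, 84 mm) rise 14 mm above the top. Flour spout at +x.
- cover (a joint): How far the flat wooden cover (179 by 186 by 8 mm) has been slid, in m: 0 = chamber closed, 0.185 = fully open at its end stop over the motor housing. It slides along the mill's own -y direction, level, and needs 2 to 3 N; it stays where it is left.
- cover_handle (a point): Middle of the wooden grip block on the cover; moves with the cover. The block is 64 mm long along the mill's x, 16 mm thick along the mill's y (pinch it across this) and 26 mm high: this point lies 13 mm below its top and 13 mm above the cover board. Its top is 34 mm above the mill's steel top.
- stone: Runner stone, a grey disc 152 mm across in the chamber, with a steel hub; locked, it does not turn. Origin on its axis at the chamber floor, 104 mm above the table; z up. It has stopped at some small angle to the mill. Under the cap a threaded spindle head, 23 mm tall and 44 mm across, stands on the hub, hidden while the cap is on.
- cap_seat (a point): Middle of the flat hub ring the cap sits on, 130 mm above the table. Thread: coarse, three lugs. The wrong way the cap stops hard within 0.2 rad. The loosening way it turns easily, level, with 1 to 3 mm of upward play; it is free to lift straight off when turned 0.75 to 1.25 rad (best 1.0), and meets a stop at 1.3 rad. Whether loosening is clockwise or anticlockwise differs between cases.
- cap: Aluminium hub cap, about 0.16 kg: round fluted skirt 58 mm across, 28 mm high, with a wing grip on top. Origin: centre of its lower rim; z up, x along the wing. Screwed on, the rim is down on the seat, the cap's x is along the stone's x (within 0.1 rad) and the wing's top is 10 mm below the mill's steel top, under the cover. Lift it over 23 mm to clear the spindle.
- cap_wing (a point): Middle of the cap's wing grip, an upright bar 52 mm long along the cap's x, 14 mm thick along the cap's y (pinch it across this), 26 mm high: this point is 41 mm above the cap's lower rim, 13 mm below the wing's top and 13 mm above the cap's round top.
- bowl: Bystander: steel bowl 116 mm across, 55 mm high, under the mill's spout. Origin: centre of its foot.
- brush: Bystander: brush 200 mm long lying beside the +y end of the mill. Origin: under its middle.
- scraper: Bystander: dough scraper lying flat on the far side of the mill, 150 mm steel blade with a round wooden handle 24 mm thick. Origin: on the table under the blade's edge, which faces the mill; the handle is 92 mm farther.
- scoop: Bystander: steel grain scoop 195 mm long with a wooden handle, to the left of the mill. Origin: under its pan.
- jar: Bystander: amber glass jar 76 mm across, 130 mm high, right of the mill. Origin: centre of its underside.
- timer: Bystander: white kitchen timer 70 mm wide, 62 mm high, right of the mill. Origin: centre of its underside.

How it is judged:
By the outcome, as a careful person would: the job done as asked, in the order asked, and still so for the second after the job is handed in, while the arm keeps its last pose, push and grip.
It also fails if it takes over 54 s, if anything falls off the work surface, if the arm or the gripper's body presses on something with over 40 N, if the wrist force passes 120 N, or if a joint passes its speed limit or range.

ROBOT

A 7-joint arm with a two-finger parallel gripper is mounted at the origin on the work surface. World frame = base frame: x ahead of the robot, y to its left, z up, the work surface at z = 0. Lengths are in m, angles in rad, forces in N, time in s.
With the tool pointing down it reaches from about 0.35 to 0.9 m from the base axis. Payload 7.2 kg.
Tool frame: the origin (TCP) lies midway between the tips of the shut fingers; the grasp point (between the pads) lies 19 mm behind it; z points along the fingers, y is the direction in which the jaws open and shut (so a half turn about z gives the same grasp; the last joint's range is limited). The gripper opens to 85 mm and grips with 20 to 120 N. Pads are 22 mm wide; open, the fingers measure 114 mm over their backs; the gripper's body (76 mm by 85 mm) begins 54 mm behind the grasp point. The pads swing forward as they close: fully open they stand 13 mm farther back than shut.
Start: joints at [1.175, 0.411, -0.013, 1.596, 0.006, 1.134, -0.082], TCP at [0.201, -0.592, 0.231] pointing down, gripper open.
Joint ranges: [-2.95, 2.95], [-0.29, 1.99], [-1.47, 1.44], [0.14, 2.54], [-1.03, 4.17], [0.13, 1.85], [-2.86, 2.86]. Speed limits (rad/s): [2.39, 2.39, 3.01, 3.01, 3.14, 3.14, 3.14].

INTERFACE

Orientations are given as a unit quaternion [w, x, y, z].
In Python, from rig import * gives the robot as it stands. Calls block until the motion is done:
- move_to(position, orientation): joint-space move of the TCP to a pose.
- move_linear(position, attitude=None, vel=0.15): straight line of the TCP; attitude=None keeps the orientation; vel is the mean speed in m/s.
- set_joints(angles): joint-space move.
- command_gripper(opening, grasp_force=None): finger opening in m; grasp_force is the grip in N (None keeps the last); returns when the fingers have stopped.
- pause(seconds).
- inverse_kinematics(position, orientation): joint angles nearest the present ones, or None.
- get_state(): the state.
- read_camera(name): name is "scene" or "top" or "wrist"; returns (picture, depth): 400x640x3 uint8, red, green, blue; 400x640 float32, m along the optical axis (not along the pixel's ray), 0 where there is no reading.
- camera_model(name): a dict with "fx", "fy", "cx", "cy" (pixels), "extrinsics" (4x4, takes a point from camera to world coordinates); the wrist camera has in their place "T_tool_cam" (4x4, takes a point from camera to tool coordinates, whose origin is the TCP and whose axes are the flange's). Camera axes: x right, y down, z forward; pixel columns grow to the right and rows downward; lengths in m; the calibration is good to about 2 mm. A picture is of the moment at which its call begins: read the wrist's pose just before it. camera_model takes no time and is no camera call.
A pose or a line that the arm cannot do raises IKError and nothing moves.
- hand_in(): hands the job in, once; it reports no verdict.
The state is a dict: "t": time; "joint_pos": joint angles; "joint_velocities": joint speeds; "effort": joint torques, N m; "eef_pos": TCP position; "tool_rot": TCP orientation; "force": force on the tool from outside, world axes, zero at the start; "ft_torque": the same for the moment, N m; "width": finger opening in m.
Only numpy, scipy, OpenCV 4.12 (cv2) and the standard library are available. Lean on these libraries where they do the work, as an engineer would, in place of code of your own. Each camera call takes 0.05 s, during which the arm holds its last target.

## Working session

There is one attempt and no reset: what is moved stays moved. The work goes in short steps, each a Python script; the robot and the scene stay as the last script left them, time stands still between calls to the robot, and variables do not carry over. Pictures are saved under pics/ and viewed, and the job is handed in when it is done.

```bash
mkdir -p pics; ls; python3 - <<'E'
from rig import *
import cv2
for n in ["scene","top"]:
    p,d=read_camera(n); cv2.imwrite(f"pics/a_{n}.png",p[:,:,::-1])
    import numpy as np; np.save(f"d_{n}.npy",d); np.save(f"p_{n}.npy",p)
    m=camera_model(n); print(n,{k:(np.round(v,4).tolist()) for k,v in m.items() if not isinstance(v,str)})
print(np.round(camera_model("wrist")["T_tool_cam"],3).tolist())
s=get_state(); print(s)
E
```

```text
pics
scene {'fx': 403.9558, 'fy': 403.9558, 'cx': 318.7844, 'cy': 199.29, 'extrinsics': [[-0.8548, 0.3373, -0.3943, 1.0447], [0.5187, 0.531, -0.6701, 0.7129], [-0.0167, -0.7773, -0.6288, 0.7995], [0.0, 0.0, 0.0, 1.0]]}
top {'fx': 382.8193, 'fy': 382.8193, 'cx': 316.3127, 'cy': 199.4299, 'extrinsics': [[0.0175, -0.9851, 0.171, 0.4349], [-0.9997, -0.0197, -0.011, 0.0053], [0.0142, -0.1708, -0.9852, 1.3191], [0.0, 0.0, 0.0, 1.0]]}
[[0.001, -0.953, -0.303, 0.077], [1.0, 0.001, -0.0, 0.001], [0.0, -0.303, 0.953, -0.143], [0.0, 0.0, 0.0, 1.0]]
{'t': 0.1, 'joint_pos': array([ 1.17478469,  0.41182092, -0.01270707,  1.59694425,  0.00560317,
        1.13430367, -0.08223178]), 'joint_velocities': array([-0.00013874, -0.00179238, -0.00041414, -0.00107155, -0.00024578,
       -0.00033727,  0.00106364]), 'effort': array([ 3.20923864e-03, -6.01827693e+01,  6.84531871e-01, -3.00087082e+01,
        1.40086407e-02,  6.40971382e-03, -4.70613031e-05]), 'eef_pos': array([ 0.201052  , -0.59131604,  0.23054315]), 'tool_rot': array([-6.99996566e-04,  9.86598115e-01,  1.63167521e-01, -1.69745634e-04]), 'force': array([-0.66369269,  0.35449648,  0.5657452 ]), 'ft_torque': array([ 0.02081557, -0.01744794,  0.03454593]), 'width': 0.08528532947822619}
```

View pics/a_scene.png

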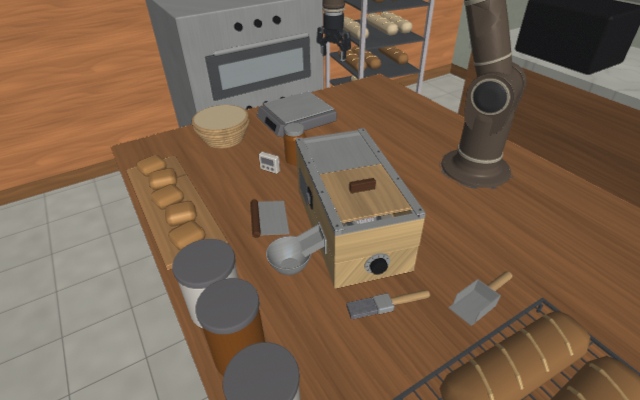

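View pics/a_top.png

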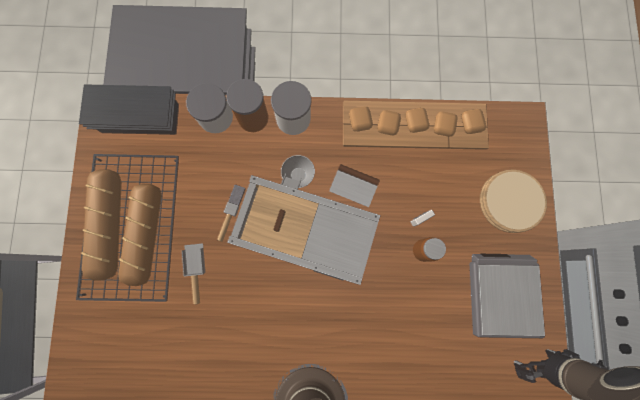

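The scene view shows the cover closed over the +y half, its dark handle at (362,185). In the top view the handle is at (279,220) and the mill's corners are about (252,178), (378,214), (360,283), (230,241). The mill's -y points right in the image, which is world -y. Next I'll measure the handle and cover.

```bash
cat > h.py <<'E'
import numpy as np, cv2
from rig import *
def ray(cam,uv,z,E=None):
    m=camera_model(cam); E=m["extrinsics"] if E is None else E
    uv=np.atleast_2d(uv).astype(float)
    d=np.c_[(uv[:,0]-m["cx"])/m["fx"],(uv[:,1]-m["cy"])/m["fy"],np.ones(len(uv))]@E[:3,:3].T
    o=E[:3,3]; return o+d*((z-o[2])/d[:,2])[:,None]
def R_of(q):
    from scipy.spatial.transform import Rotation as R
    return R.from_quat([q[1],q[2],q[3],q[0]]).as_matrix()
def wristE():
    s=get_state(); T=np.eye(4); T[:3,:3]=R_of(s["tool_rot"]); T[:3,3]=s["eef_pos"]
    return T@camera_model("wrist")["T_tool_cam"]
def qdown(a):
    "tool down, tool y axis at world yaw a (mod pi)"
    from scipy.spatial.transform import Rotation as R
    y=np.array([np.cos(a),np.sin(a),0]); z=np.array([0,0,-1.]); x=np.cross(y,z)
    q=R.from_matrix(np.c_[x,y,z]).as_quat(); return np.array([q[3],q[0],q[1],q[2]])
E
python3 - <<'E'
from h import *
p=np.load("p_top.npy"); d=np.load("d_top.npy")
hsv=cv2.cvtColor(p,cv2.COLOR_RGB2HSV)
print(hsv[220,279],hsv[205,262],hsv[230,300],hsv[240,340],d[220,279],d[205,262],d[240,340])
roi=np.zeros(p.shape[:2],np.uint8); roi[170:290,225:385]=1
# handle = dark inside the cover
m=((hsv[...,2]<100)&(roi>0)).astype(np.uint8)
m[:, :262]=0; m[:,300:]=0; m[:195]=0; m[245:]=0
n,l,st,c=cv2.connectedComponentsWithStats(m); print(st,c)
i=1+np.argmax(st[1:,4]); vu=np.argwhere(l==i)[:,::-1]
r=cv2.minAreaRect(vu.astype(np.float32)); print(r)
print(ray("top",cv2.boxPoints(r),.228))
print("centroid",ray("top",c[i],.228))
# steel top quad via depth
E=camera_model("top")["extrinsics"]; mm=camera_model("top")
v,u=np.mgrid[:400,:640]; P=np.stack([(u-mm["cx"])/mm["fx"]*d,(v-mm["cy"])/mm["fy"]*d,d],-1)@E[:3,:3].T+E[:3,3]
ms=((P[...,2]>.18)&(P[...,2]<.25)&(roi>0)&(d>0)).astype(np.uint8)
cs,_=cv2.findContours(ms,cv2.RETR_EXTERNAL,cv2.CHAIN_APPROX_NONE); cc=max(cs,key=cv2.contourArea)
Pw=ray("top",cc[:,0],.208)
r2=cv2.minAreaRect(Pw[:,:2].astype(np.float32)); print(r2)
print(cv2.boxPoints(r2))
cv2.imwrite("pics/b.png",cv2.resize(p[160:300,215:395,::-1],None,fx=4,fy=4,interpolation=cv2.INTER_CUBIC))
print("z handle",P[220,279],P[205,262],P[240,340])
E
```

```text
[ 11 112  91] [ 16 101 167] [ 16  97 171] [ 10  10 152] 1.0956178 1.1298643 1.1228193
[[     0      0    640    400 255885]
 [   274    210     11     21    115]] [[319.5180843  199.49073998]
 [279.26086957 220.10434783]]
((279.3000183105469, 220.10000610351562), (5.059643745422363, 21.50348472595215), 18.434946060180664)
[[0.53487696 0.11357563 0.228     ]
 [0.59397201 0.09619566 0.228     ]
 [0.58959583 0.08225942 0.228     ]
 [0.53057331 0.09976031 0.228     ]]
centroid [[0.56210065 0.0980983  0.228     ]]
((0.5415387153625488, 0.026438578963279724), (0.3992176949977875, 0.20961661636829376), 73.5846176147461)
[[ 0.38459334 -0.1354151 ]
 [ 0.5856656  -0.19465256]
 [ 0.69848406  0.18829226]
 [ 0.49741185  0.24752972]]
z handle [0.56236698 0.09883979 0.22816735] [0.60908674 0.15279633 0.20091378] [ 0.5108746  -0.07885986  0.19360237]
```

View pics/b.png

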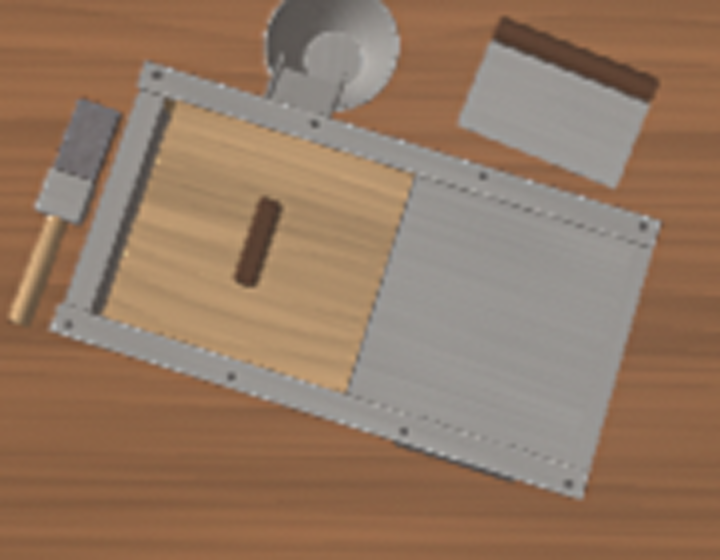

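Box fit 399 × 210 mm matches the mill (400 × 210), giving axis ≈ (0.568, 0.118) and yaw 73.6° for mill +y. The picture shows the cover with its handle centred at (257,243) in the crop. Next I'll check IK and move above the handle.

```bash
cat >> h.py <<'E'
th=np.deg2rad(73.585); uy=np.array([np.cos(th),np.sin(th),0]); ux=np.array([uy[1],-uy[0],0])
O=np.array([0.5415387,0.0264386,0])+0.095*uy
H=np.array([0.5622,0.0982,0])
def st(): 
    s=get_state(); return round(s["t"],2),np.round(s["eef_pos"],4),"F",np.round(s["force"],1),"T",np.round(s["ft_torque"],2),"w",round(s["width"],4),"j7",round(s["joint_pos"][6],3)
E
python3 - <<'E'
from h import *
for a in (th,th+np.pi):
    for nm,P in (("H",H),("Hopen",H-.185*uy),("O",O)):
        for z in (.30,.205): print(nm,z,np.round(inverse_kinematics(np.r_[P[:2],z],qdown(a)),2))
    print()
E
```

```text
H 0.3 [ 0.41  0.4  -0.9   1.59  0.32  1.3   0.75]
H 0.205 [ 0.39  0.49 -0.88  1.72  0.41  1.13  0.67]
Hopen 0.3 [ 0.68  0.25 -0.75  1.72  0.18  1.24  1.18]
Hopen 0.205 [ 0.66  0.34 -0.74  1.85  0.26  1.05  1.1 ]
O 0.3 [ 0.37  0.42 -0.9   1.57  0.34  1.31  0.71]
O 0.205 [ 0.36  0.51 -0.89  1.7   0.43  1.14  0.63]

H 0.3 [ 0.29  0.35 -0.72  1.6   0.24  1.28 -2.33]
H 0.205 [ 0.23  0.42 -0.64  1.73  0.28  1.09 -2.36]
Hopen 0.3 [ 0.39  0.2  -0.39  1.74  0.08  1.22 -1.87]
Hopen 0.205 [ 0.35  0.28 -0.34  1.87  0.11  1.01 -1.9 ]
O 0.3 [ 0.28  0.38 -0.76  1.58  0.27  1.29 -2.38]
O 0.205 [ 0.2   0.44 -0.65  1.71  0.29  1.1  -2.4 ]
```

```bash
python3 - <<'E'
from h import *
s=get_state(); q=qdown(th)
move_linear(s["eef_pos"]+[0,0,.1],vel=.25)
move_to(np.r_[H[:2],.31],q); print(st())
E=wristE(); p,d=read_camera("wrist"); cv2.imwrite("pics/c.png",p[:,:,::-1]); np.save("E.npy",E)
E
```

```text
(3.39, array([0.5625, 0.097 , 0.3098]), 'F', array([0.2, 0.5, 0.3]), 'T', array([-0.02, -0.02, -0.03]), 'w', 0.0851, 'j7', np.float64(0.738))
```

View pics/c.png

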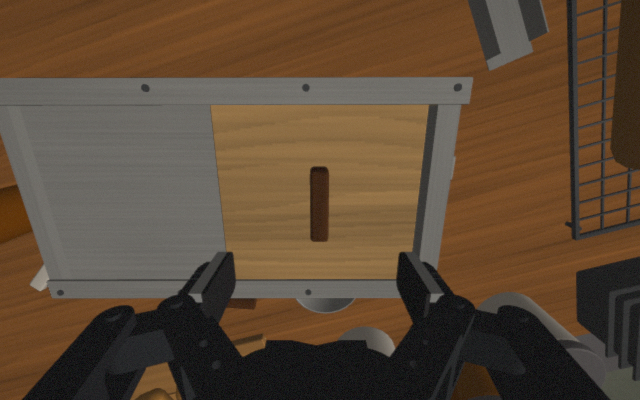

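The wrist view shows the handle at (319,204), centred between the fingers and vertical across the jaw direction, so the yaw is good. Descend, pinch and slide.

```bash
python3 - <<'E'
from h import *
E=np.load("E.npy"); hw=ray("wrist",[319,185],.228,E); print(hw, ray("wrist",[[319,168],[319,241]],.228,E))
move_linear(np.r_[H[:2],.206],vel=.12); print(st())
command_gripper(0.010,30); print(st())
s=get_state()["eef_pos"]
for k in (.02,.10,.17):
    move_linear(np.r_[(H-k*uy)[:2],.206],vel=.1); print(st())
E
```

```text
[[0.54452246 0.10462806 0.228     ]] [[0.53084216 0.10862184 0.228     ]
 [0.59351811 0.09032442 0.228     ]]
(4.46, array([0.5626, 0.0985, 0.2068]), 'F', array([ 0. , -0.3,  0.2]), 'T', array([ 0.02, -0.02,  0.01]), 'w', 0.0854, 'j7', np.float64(0.666))
(5.09, array([0.5623, 0.0984, 0.2063]), 'F', array([-0.3, -0.1,  2.6]), 'T', array([0.07, 0.07, 0.  ]), 'w', 0.0156, 'j7', np.float64(0.666))
(5.44, array([0.5562, 0.0777, 0.2063]), 'F', array([-2.1, -1.8,  5. ]), 'T', array([-0.21,  0.46,  0.07]), 'w', 0.0161, 'j7', np.float64(0.701))
(6.39, array([0.5335, 0.0006, 0.2062]), 'F', array([-1.3, -1.7,  6.4]), 'T', array([-0.2 ,  0.33,  0.09]), 'w', 0.0154, 'j7', np.float64(0.851))
(7.24, array([ 0.5158, -0.0594,  0.2064]), 'F', array([ 9.2, 19.8, -5. ]), 'T', array([ 3.59, -1.79, -0.24]), 'w', 0.0152, 'j7', np.float64(0.994))
```

A reaction of 22 N built up at 0.164 m of travel. The handle started 20 mm from the axis, so this should be the end stop (0.185). I'll relax, look to check, and release.

```bash
python3 - <<'E'
from h import *
s=get_state()["eef_pos"]
print("mill y of handle",(s-O)@uy,(s-O)@ux)
command_gripper(0.06); print(st())
move_linear(np.r_[s[:2],.30],vel=.25)
v=O+[0,0,0.33]-0.0*ux
move_to(v,qdown(th)); print(st())
E=wristE(); p,d=read_camera("wrist"); cv2.imwrite("pics/d.png",p[:,:,::-1]); np.save("E2.npy",E);np.save("p_w.npy",p);np.save("d_w.npy",d)
p,d=read_camera("top");cv2.imwrite("pics/e.png",cv2.resize(p[160:300,215:395,::-1],None,fx=4,fy=4,interpolation=cv2.INTER_CUBIC))
E
```

```text
mill y of handle -0.18461320456746974 -0.0004018917186760518
(7.73, array([ 0.5139, -0.0655,  0.2059]), 'F', array([ 0.8,  0.2, -0.4]), 'T', array([ 0.01,  0.07, -0.02]), 'w', 0.0597, 'j7', np.float64(0.993))
(9.03, array([0.5681, 0.1169, 0.3287]), 'F', array([ 0.3, -0.3, -0.9]), 'T', array([-0.06,  0.02, -0.  ]), 'w', 0.06, 'j7', np.float64(0.698))
```

View pics/d.png

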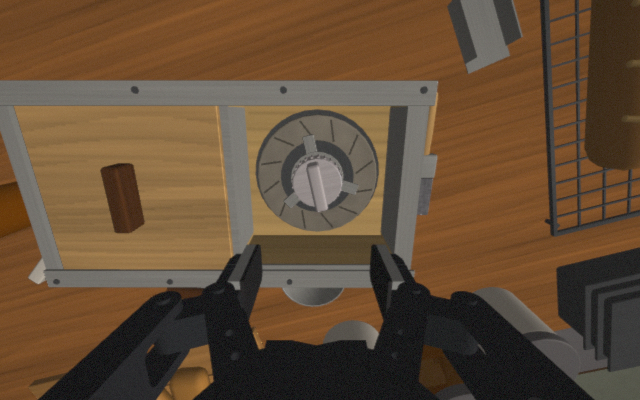

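View pics/e.png

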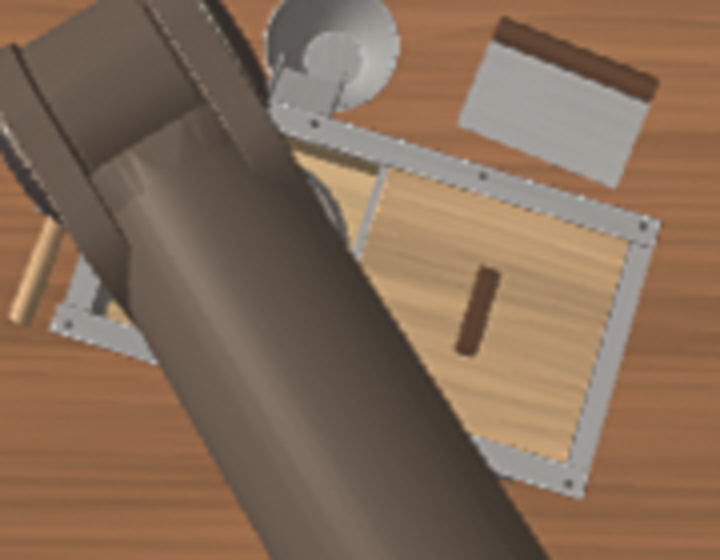

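The cover is fully open: handle at mill y = −0.1846. The wing shows at about (317,187) in the wrist view, slightly tilted against the image vertical. Next I'll measure its axis.

```bash
python3 - <<'E'
from h import *
p=np.load("p_w.npy"); d=np.load("d_w.npy"); E=np.load("E2.npy"); m=camera_model("wrist")
v,u=np.mgrid[:400,:640]; P=np.stack([(u-m["cx"])/m["fx"]*d,(v-m["cy"])/m["fy"]*d,d],-1)@E[:3,:3].T+E[:3,3]
roi=np.zeros(d.shape,bool); roi[140:225,280:350]=1
z=P[...,2]; print(np.histogram(z[roi],bins=np.arange(.09,.22,.01)))
w=roi&(z>.180)&(z<.190); Q=P[w]; print(w.sum(),Q.mean(0))
r=cv2.minAreaRect(Q[:,:2].astype(np.float32)); print(r)
vu=np.argwhere(w)[:,::-1]; Z=ray("wrist",vu,.184,E); r=cv2.minAreaRect(Z[:,:2].astype(np.float32)); print(r, cv2.boxPoints(r))
c=Z[:,:2].mean(0); ev,V=np.linalg.eigh(np.cov((Z[:,:2]-c).T)); a=np.arctan2(V[1,1],V[0,1]); print("axis deg",np.rad2deg(a),"mill x deg",np.rad2deg(th)-90)
print("O",O,"c mill",(np.r_[c,0]-O)@ux,(np.r_[c,0]-O)@uy)
ring=roi&(z>.150)&(z<.165); print("cap top",P[ring].mean(0),ring.sum())
cr=p[130:235,265:365,::-1]; cv2.imwrite("pics/f.png",cv2.resize(cr,None,fx=5,fy=5))
E
```

```text
(array([   0,   39,    0, 3597,  204,   59, 1350,   38,   29,  604,    0,
          0]), array([0.09, 0.1 , 0.11, 0.12, 0.13, 0.14, 0.15, 0.16, 0.17, 0.18, 0.19,
       0.2 , 0.21]))
604 [0.56794788 0.11745231 0.18395343]
((0.5688104629516602, 0.11718888580799103), (0.01405462995171547, 0.05120428651571274), 85.78056335449219)
((0.5684725642204285, 0.11739949882030487), (0.013894598931074142, 0.05167539790272713), 85.8298110961914) [[0.54219806 0.1123495 ]
 [0.59373665 0.10859169]
 [0.59474707 0.1224495 ]
 [0.5432085  0.1262073 ]]
axis deg 175.78463889663772 mill x deg -16.415000000000006
O [0.568385  0.1175664 0.       ] c mill -0.0003927439233862337 -0.0002324207662403756
cap top [0.566549   0.11832623 0.15796634] 1373
```

View pics/f.png

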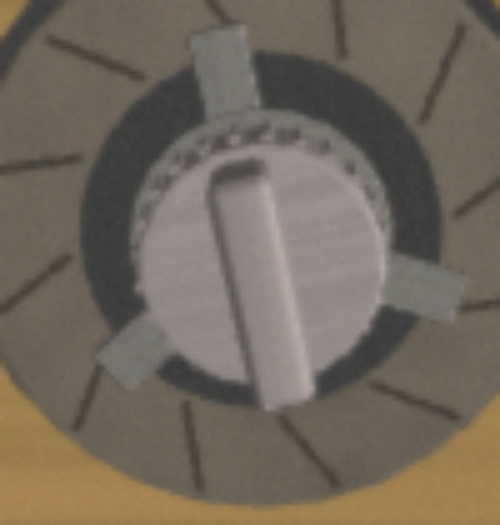

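The wing is centred at (0.5684, 0.1174), 51.7 × 13.9 mm, with its axis at −4.2°, on the stone's axis to within 0.5 mm. Pinch it and try turning in small steps.

```bash
cat >> h.py <<'E'
C=np.array([0.5684,0.1174,0]); ac=np.deg2rad(85.8)
def yaw():
    R=R_of(get_state()["tool_rot"]); return np.arctan2(R[1,1],R[0,1])
E
python3 - <<'E'
from h import *
move_to(np.r_[C[:2],.27],qdown(ac)); 
move_linear(np.r_[C[:2],.162],vel=.12); print(st())
command_gripper(0.008,50); print(st(),"yaw",np.rad2deg(yaw()))
j0=np.array(get_state()["joint_pos"]); y0=yaw(); np.save("j0.npy",j0)
for k in range(1,5):
    j=j0.copy(); j[6]+=0.06*k; set_joints(j)
    s=get_state(); print(k,"dyaw",round(yaw()-y0,3),"cmd",.06*k,"j7act",round(s["joint_pos"][6]-j0[6],3),"eff7",round(s["effort"][6],2),st())
    if abs(s["ft_torque"][2])>1.0 : break
E
```

```text
(10.53, array([0.5689, 0.1177, 0.1628]), 'F', array([ 0.3, -0.3,  0.7]), 'T', array([ 0.01,  0.  , -0.03]), 'w', 0.06, 'j7', np.float64(0.77))
(11.02, array([0.5687, 0.1175, 0.1625]), 'F', array([-0.6, -0.8,  4.5]), 'T', array([-0.1 ,  0.22, -0.02]), 'w', 0.0132, 'j7', np.float64(0.77)) yaw 85.79870749941261
1 dyaw 0.059 cmd 0.06 j7act 0.059 eff7 0.34 (11.27, array([0.5687, 0.1175, 0.1625]), 'F', array([ 0.1, -0.2,  0.5]), 'T', array([-0.07,  0.03, -0.  ]), 'w', 0.0129, 'j7', np.float64(0.828))
2 dyaw 0.118 cmd 0.12 j7act 0.118 eff7 0.33 (11.52, array([0.5686, 0.1175, 0.1625]), 'F', array([-0.9, -0.4,  2.4]), 'T', array([-0.11,  0.1 , -0.  ]), 'w', 0.0133, 'j7', np.float64(0.887))
3 dyaw 0.177 cmd 0.18 j7act 0.177 eff7 0.32 (11.77, array([0.5687, 0.1175, 0.1625]), 'F', array([-0.4,  0.2,  1.2]), 'T', array([-0.16,  0.21, -0.06]), 'w', 0.013, 'j7', np.float64(0.947))
4 dyaw 0.237 cmd 0.24 j7act 0.237 eff7 0.32 (12.02, array([0.5687, 0.1175, 0.1625]), 'F', array([-0.7, -0.3,  1.8]), 'T', array([-0.19,  0.17,  0.04]), 'w', 0.0132, 'j7', np.float64(1.006))
```

No stop and no torque at 0.24 rad anticlockwise (yaw increasing), so this is likely the loosening way. Continue to 1.0 rad while watching torque.

```bash
python3 - <<'E'
from h import *
j0=np.load("j0.npy"); y0=np.deg2rad(85.8)
for t in (.4,.6,.8,1.0):
    j=j0.copy(); j[6]+=t+.003; set_joints(j)
    s=get_state(); print(t,"dyaw",round((yaw()-y0+np.pi)%(2*np.pi)-np.pi,3),"eff7",round(s["effort"][6],2),st())
    if abs(s["ft_torque"][2])>.6 : break
E=wristE(); p,d=read_camera("wrist"); cv2.imwrite("pics/g.png",p[:,:,::-1])
E
```

```text
0.4 dyaw 0.397 eff7 0.67 (12.3, array([0.5688, 0.1175, 0.1625]), 'F', array([-0.7, -1. ,  1.3]), 'T', array([-0.08,  0.04,  0.07]), 'w', 0.0132, 'j7', np.float64(1.167))
0.6 dyaw 0.596 eff7 0.63 (12.61, array([0.5688, 0.1175, 0.1625]), 'F', array([-0.2, -0.7,  1.9]), 'T', array([-0.12, -0.03,  0.01]), 'w', 0.0129, 'j7', np.float64(1.365))
0.8 dyaw 0.795 eff7 0.61 (12.92, array([0.5688, 0.1175, 0.1625]), 'F', array([-0.1, -0.4,  0.9]), 'T', array([-0.13, -0.04,  0.03]), 'w', 0.0134, 'j7', np.float64(1.564))
1.0 dyaw 0.995 eff7 0.61 (13.22, array([0.5687, 0.1176, 0.1625]), 'F', array([ 0.6, -0.7,  0.8]), 'T', array([-0.13, -0.05, -0.02]), 'w', 0.0127, 'j7', np.float64(1.764))
```

View pics/g.png

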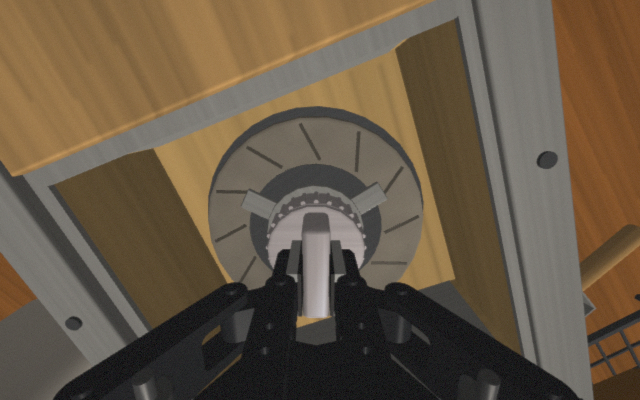

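The wing at (316,265) is still aligned between the pads, so the cap has turned with the gripper by 1.0 rad relative to the stone. Lift a little and check the force.

```bash
python3 - <<'E'
from h import *
p0=get_state()["eef_pos"].copy()
for dz in (.004,.008,.014,.03):
    move_linear(p0+[0,0,dz],vel=.04); s=get_state(); print(dz,st())
    if s["force"][2]<-12: print("STUCK"); break
else:
    move_linear(p0+[0,0,.165],vel=.12); pause(.4); print(st())
    p,d=read_camera("wrist"); cv2.imwrite("pics/h.png",p[:,:,::-1])
    p,d=read_camera("scene"); cv2.imwrite("pics/i.png",p[:,:,::-1]); np.save("p_s2.npy",p); np.save("d_s2.npy",d)
E
python3 -c "
import cv2
p=cv2.imread('pics/i.png'); cv2.imwrite('pics/j.png',cv2.resize(p[60:330,200:520],None,fx=2.2,fy=2.2))"
```

```text
0.004 (13.53, array([0.5686, 0.1176, 0.1664]), 'F', array([-0.2, -0.9, -2. ]), 'T', array([ 0.02, -0.  ,  0.04]), 'w', 0.0128, 'j7', np.float64(1.774))
0.008 (13.78, array([0.5689, 0.1176, 0.1707]), 'F', array([ 0.5, -0.4, -1.4]), 'T', array([ 0.  ,  0.04, -0.04]), 'w', 0.0129, 'j7', np.float64(1.779))
0.014 (14.07, array([0.569 , 0.1177, 0.1769]), 'F', array([-0.1,  0.2, -2.3]), 'T', array([ 0.03, -0.02, -0.01]), 'w', 0.0128, 'j7', np.float64(1.785))
0.03 (14.62, array([0.5689, 0.1175, 0.1927]), 'F', array([-0.5, -0. , -1.9]), 'T', array([ 0.01,  0.01, -0.  ]), 'w', 0.0129, 'j7', np.float64(1.798))
(16.3, array([0.5688, 0.1175, 0.3274]), 'F', array([ 0.3,  0.1, -2.5]), 'T', array([-0.01, -0.  ,  0.01]), 'w', 0.0129, 'j7', np.float64(1.891))
```

View pics/h.png

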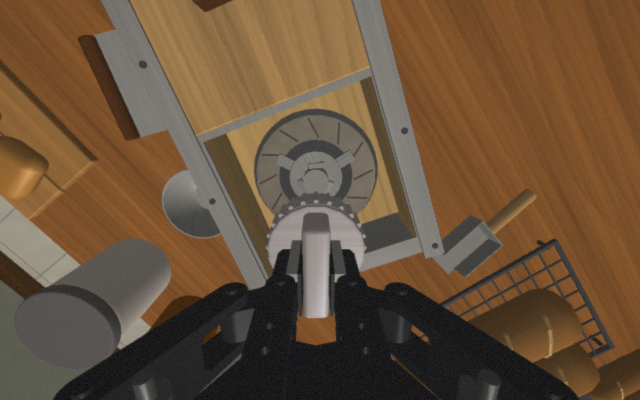

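View pics/j.png

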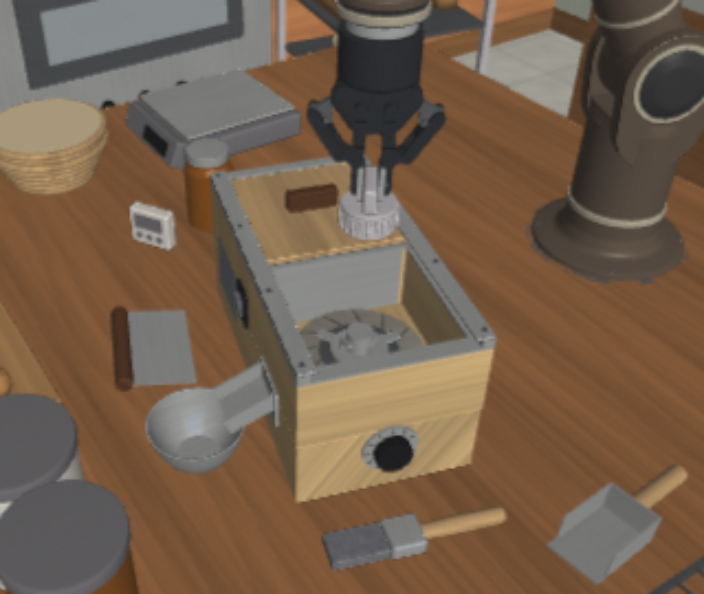

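The wrist and scene views show the cap held upright above the open stone, with the bare spindle visible at (316,178) in the wrist view and the cover right back. One last check of the cover and bystanders, then hand in.

```bash
python3 - <<'E'
from h import *
a=np.load("p_scene.npy"); b,d=read_camera("scene"); b0=np.load("p_s2.npy")
df=(cv2.absdiff(a,b).max(2)>40).astype(np.uint8); df=cv2.morphologyEx(df,cv2.MORPH_OPEN,np.ones((3,3)))
n,l,stt,c=cv2.connectedComponentsWithStats(df); print("changed blobs",stt[1:].tolist())
print("change since lift",(cv2.absdiff(b0,b).max(2)>40).sum())
e=cv2.imread("pics/e.png")[:,:,::-1]; g=cv2.cvtColor(np.ascontiguousarray(e),cv2.COLOR_RGB2HSV)
m=((g[...,2]<110)&(g[...,1]>80)).astype(np.uint8); m[:250]=0;m[370:]=0;m[:,:445]=0;m[:,515:]=0
n,l,s2,c=cv2.connectedComponentsWithStats(m); i=1+np.argmax(s2[1:,4]); uv=(c[i]+.5)/4-.5+[215,160]
h=ray("top",uv,.228)[0]; print("handle mill x,y",(h-O*[1,1,0])@ux,(h-O)@uy)
s=get_state(); print(st(),np.round(R_of(s["tool_rot"])[:,2],4),np.abs(s["joint_velocities"]).max())
hand_in()
E
```

```text
changed blobs [[316, 0, 35, 57, 1093], [340, 0, 62, 147, 3757], [452, 0, 21, 62, 521], [475, 0, 7, 2, 14], [467, 0, 29, 17, 147], [498, 0, 13, 53, 294], [353, 45, 6, 18, 85], [392, 46, 4, 5, 18], [501, 57, 3, 3, 9], [494, 79, 3, 3, 9], [506, 81, 3, 3, 9], [512, 80, 3, 3, 9], [520, 83, 4, 4, 14], [506, 89, 4, 15, 48], [523, 88, 3, 3, 9], [483, 91, 12, 21, 100], [523, 94, 3, 3, 9], [500, 109, 3, 3, 9], [375, 140, 3, 3, 9], [329, 143, 25, 14, 282], [375, 144, 3, 3, 9], [367, 146, 4, 10, 39], [375, 156, 3, 4, 12], [371, 158, 3, 3, 9], [363, 163, 14, 6, 59], [325, 172, 58, 34, 1339], [383, 175, 26, 38, 509], [369, 202, 7, 10, 55], [351, 207, 5, 5, 19], [360, 207, 9, 9, 65], [338, 208, 6, 4, 23], [383, 210, 4, 4, 15], [370, 213, 3, 3, 9], [343, 214, 8, 9, 56]]
change since lift 0
handle mill x,y -0.0008991294611928005 -0.18460190927825074
(16.45, array([0.5688, 0.1175, 0.3275]), 'F', array([ 0.1, -0.2, -2.6]), 'T', array([-0.  , -0.01,  0.  ]), 'w', 0.0134, 'j7', np.float64(1.892)) [ 7.e-04  1.e-04 -1.e+00] 0.0015223545759109078
the job is handed in; nothing more can be done
```

I slid the mill cover fully open, then unscrewed the hub cap and handed the job in at 16.5 s with the cap still in the gripper.

- **Cover:** I pulled the handle until it met its end stop, with a reaction of about 22 N. From there the top camera puts it 184.6 mm along the slide, against 185 mm for fully open.
- **Thread:** Anticlockwise (seen from above) loosens it. I tried that way first. It turned with no torque past 0.24 rad, beyond where the wrong way would have stopped, so I never needed to try clockwise. I went on to 1.0 rad and it lifted off with about 2 N, roughly its own weight.
- **Cap at hand-in:** It was upright and still above the open stone, on its axis to within about 0.5 mm. Its lower rim was about 10 cm above the steel top.
- **Other things on the bench:** Comparing the scene camera's pictures from before and after shows changes only at the arm, the mill and the cap. None show at the bystanders.

No check failed or disagreed.

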